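# Find the high spot of a pump shaft in V-blocks with a plunger indicator

### The job

Check the eccentric pump shaft that lies in the V-blocks: gently lower the sprung indicator onto its collar until the needle has gone about half way round the dial, then turn the shaft, keeping it down in the V-blocks, so that its lowest spot passes under the plunger. Then turn it to leave the highest spot of the collar under the plunger, with the shaft resting in the V-blocks, the indicator still down on it, and everything released. Do not bottom the plunger out and do not disturb the other things on the bench.

Things in the scene. Friction and masses are not known exactly. Their poses are not given: they have to be found in the camera images.
- vblock: Fixed fixture: grey base 20 mm thick (x -105..140, y -155..85 mm), two steel V-blocks (60 mm wide, 24 thick, tops 91 mm up) at y -55 and 55 mm, 26 mm square column at x 85 mm. Origin on the table, below the middle of the shaft and the plunger; z up, y along the shaft towards the crank, x towards the column. A seated shaft's axis is 85 mm up, at x = 0.
- shaft: Loose, oiled steel pump shaft, about 0.8 kg, 18 mm diameter, 180 mm long, held in the V-blocks by its weight alone; shoulders let it float 3 mm endways. Origin on its axis midway between the V-blocks; y is its axis, towards the crank; x and z turn with it. Friction keeps it at the angle where it is left. Fixed on it: collar in the middle, crank at the +y end.
- shaft_mid (a point): Middle of the shaft's axis (85 mm up when seated), inside the collar: 48 mm diameter, 20 mm wide, sitting 3 mm off-centre, so its top is 106 mm (lowest spot up) to 112 mm (highest spot up) above the table. Its angle to the crank and to shaft's axes differs each time: the crank angle that brings the highest spot up is unknown and must be found with the indicator.
- crank_handle (a point): Centre of the crank's black round handle, 16 mm diameter, 40 mm long, parallel to the shaft, spinning freely on its pin. 38 mm off the shaft's axis, 126 mm along it from its middle (handle 106 to 146 mm, steel crank with a short counterweight 90 to 102 mm), beyond the base. Held from above it can be carried round the axis in a full circle, either way, with 1 to 4 N. Starts at any angle.
- lowering_knob (a point): Middle of the black upright round knob, 24 mm diameter, 34 mm tall, on the indicator carriage above the column. Moving it straight down lowers the carriage (50 mm travel), which stays where left; about 5 N pushes it down, 13 N pulls it up. At the top of its travel this point is 257 mm and the plunger tip 142 mm above the table; it starts 0 to 12 mm below that.
- carriage: Indicator carriage on the column. Origin: centre of the white dial, 53 mm across with 16 black ticks (long at the quarters), facing up on the round steel indicator (58 mm diameter, 22 mm tall), straight above the collar; 58 mm lower than the knob's middle. Axes as the fixture's.
- plunger_tip (a point): Lowest point of the indicator's sprung plunger (5 mm rod, 6 mm ball end), pointing down on the middle of the collar; 57 mm below the dial when out. It yields upwards by at most 16 mm, against 1 N at first and 2.9 N at the end; then it is bottomed out.
- needle (a joint): Indicator reading: angle (rad) of the black needle from rest, where it points to the fixture's -x side. Turns clockwise seen from above as the plunger is pushed in, 0.393 rad per mm. 0: plunger free; 3.14: half way round, 8 mm in; 6.28: bottomed out. Larger means a higher spot, if the shaft is down in the V-blocks; the collar's whole turn swings it 2.36 rad.
- spare_ring: Bystander: a loose steel ring, 36 mm across and 16 mm high, on the fixture's base near its -x -y corner; origin at the centre of its underside. Leave it alone.
- oil_bottle: Bystander: a small clear bottle, 26 mm across and 60 mm tall, on the base near its +x -y corner; origin at the centre of its underside. Leave it alone.
- multimeter: Bystander: a yellow hand meter lying flat, 150 x 80 x 36 mm; origin at the centre of its underside. Leave it alone.
- screwdriver: Bystander: a screwdriver, 170 mm long, lying; origin at the centre of its underside. Leave it alone.
- sample_jar: Bystander: an amber jar, 48 mm across, 65 mm tall; origin at the centre of its underside. Leave it alone.
- wrench: Bystander: a wrench, 150 mm long, lying; origin at the centre of its underside. Leave it alone.
- parts_tray: Bystander: an open white tray, 160 x 110 x 35 mm; origin at the centre of its underside. Leave it alone.
There are look-alikes about, which are no part of the job. There is more than one size of the shaft; the job needs the larger.

How it is judged:
By the outcome, as a careful person would: the job done as asked, in the order asked, and still so for the second after the job is handed in, with the robot touching nothing.
It also fails if it takes over 61 s, if anything falls off the work surface, if the arm or the gripper's body presses on something with over 40 N, if the wrist force passes 120 N, or if a joint passes its speed limit or range.

### The arm

A 6-joint arm with a two-finger parallel gripper is mounted at the origin on the work surface. World frame = base frame: x ahead of the robot, y to its left, z up, the work surface at z = 0. Lengths are in m, angles in rad, forces in N, time in s.
With the tool pointing down it reaches from about 0.35 to 0.975 m from the base axis. Payload 4.9 kg.
Tool frame: the origin (TCP) lies at the very end of the fingers, on their centre line; the grasp point (between the pads) lies 19 mm behind it; z points along the fingers, y is the line along which they close (so a half turn about z gives the same grasp; the last joint's range is limited). The gripper opens to 85 mm and grips with 20 to 120 N. Pads are 22 mm wide; open, the fingers measure 114 mm over their backs; the gripper's body (76 mm by 85 mm) begins 54 mm behind the grasp point. The pads swing forward as they close: fully open they stand 13 mm farther back than shut.
Start: joints at [-1.361, 0.053, 1.613, -0, 1.476, -0.119], TCP at [0.202, -0.592, 0.231] pointing down, gripper open.
Joint ranges: [-3.01, 3.01], [-1.01, 2.22], [0.06, 2.58], [-1.02, 4.17], [0.09, 2.62], [-3.14, 3.14]. Speed limits (rad/s): [2.57, 2.57, 3.14, 3.14, 3.14, 3.14].

### API

Orientations are given as a unit quaternion [w, x, y, z].
In Python, from plant import manip gives the robot as it stands.
- The arm moves only by the tool play_rows, never from a script. Its argument "series" is a list that holds one entry, the list of rows, each a list of 7 numbers: the shift along the world's x, y, z in m, then the turn, a rotation vector about the world's x, y, z in degrees, then the opening, from 0 (shut) to 1 (fully open). In form: [[[dx, dy, dz, rx, ry, rz, grip], ...]]. A call has 1 to 10 rows; each row shifts and turns the commanded pose from where the row before left it; what a row does not reach is not made up. A row lasts 1/10 s, in which the tool goes at most 50 mm and 8.59 degrees, less where a joint would pass 70% of its speed; a pose out of reach is approached as far as the arm can. A call with a gripper value outside its range is refused whole. The fingers move at their own pace and stop on an object; the grip force is fixed at half the most. Time passes only in rows, so rows that do not move let the fingers close. It gives the time, the measured TCP pose, the force, the opening and the grip force at its end, in the units of the state.
- manip.state(): the state, without advancing time (a new reading comes with each control period).
- manip.grab_frame(name): name is "side" or "top"; returns a dict with "frame" (384x512x3 uint8, blue, green, red), "mtx" (3x3 intrinsics, pixels), "R" (3x3) and "t" (3): a world point X has camera coordinates R X + t. Camera axes: x right, y down, z forward; pixel columns grow to the right and rows downward; lengths in m; the calibration is good to about 2 mm. A picture is of the moment at which its call begins. There is no depth.
- manip.job_done(): hands the job in; it is judged then, once.
The state is a dict: "time": time; "joint_pos": joint angles; "joint_vel": joint speeds; "joint_efforts": joint torques, N m; "tool_pos": TCP position; "tool_rot": TCP orientation; "contact_force": force on the tool from outside, world axes, zero at the start; "ft_torque": the same for the moment, N m; "gripper_width": opening from 0.0 (shut) to 1.0 (fully open); "grasp_force": force on a finger pad.
Only numpy, scipy, OpenCV 4.12 (cv2) and the standard library are available. Lean on these libraries where they do the work, as an engineer would, in place of code of your own. Each camera call takes 0.05 s, during which the arm holds its last target. There are 200 camera calls.

## Working session

There is one attempt and no reset: what is moved stays moved. The work goes in short steps, Python scripts to look and compute and a tool call to move; the robot and the scene stay as the last step left them, time stands still between calls to the robot, and variables do not carry over. Pictures are saved under pics/ and viewed, at most 10 in all, crops included, and the job is handed in when it is done.

Besides the shell and the picture viewer there is one more tool, called after "Call:" as name([rows], argument=value, ...), one row to a line, values as JSON. play_rows: Moves the arm, as the interface text tells. Its arguments: {"type":"object","properties":{"series":{"type":"array"}},"required":["series"]}

```bash
mkdir -p pics; ls; cat > h.py <<'E'
import numpy as np, cv2
from plant import manip
def grab(n):
    f=manip.grab_frame(n); return f
def proj(f,P):
    P=np.atleast_2d(P); c=P@np.array(f["R"]).T+np.array(f["t"]); u=c@np.array(f["mtx"]).T
    return u[:,:2]/u[:,2:]
def ray(f,uv):
    R=np.array(f["R"]);t=np.array(f["t"]);d=R.T@np.linalg.solve(np.array(f["mtx"]),[uv[0],uv[1],1.]);return -R.T@t,d
def onz(f,uv,z):
    o,d=ray(f,uv);return o+d*(z-o[2])/d[2]
E
python3 - <<'E'
from h import *
s=manip.state();print(s)
a=grab("side");b=grab("top")
for n,f in(("side",a),("top",b)):
    cv2.imwrite(f"pics/{n}0.png",f["frame"]);print(n,np.round(f["mtx"],1).tolist(),np.round(ray(f,(256,192)),3).tolist())
E
```

```text
pics
{'time': 0.0, 'joint_pos': array([-1.36099020e+00,  5.33359145e-02,  1.61430452e+00,  2.12895551e-05,
        1.47598898e+00, -1.18983955e-01]), 'joint_vel': array([ 4.46007551e-04, -1.95626411e-04,  8.69607573e-04, -9.39524001e-05,
        3.81633077e-04,  5.69711013e-04]), 'joint_efforts': array([-1.63974048e-03, -3.93690383e+01, -3.70178425e+01, -3.40751894e-04,
        7.06750201e-03, -9.70515657e-06]), 'tool_pos': array([ 0.20169607, -0.59090145,  0.23006971]), 'tool_rot': array([-1.01781079e-03,  9.86517196e-01,  1.63654469e-01, -3.56448151e-05]), 'contact_force': array([-0.74070138,  0.75413709, -0.34218479]), 'ft_torque': array([-0.01660811, -0.0153433 , -0.06462884]), 'grasp_force': 0.0, 'gripper_width': 0.9984765544885628}
side [[408.3, 0.0, 247.7], [0.0, 408.3, 198.1], [0.0, 0.0, 1.0]] [[-0.043, 0.851, 0.944], [0.462, -0.663, -0.59]]
top [[382.9, 0.0, 249.5], [0.0, 382.9, 186.4], [0.0, 0.0, 1.0]] [[0.331, 0.031, 1.2], [0.188, -0.015, -0.982]]
```

View pics/top0.png

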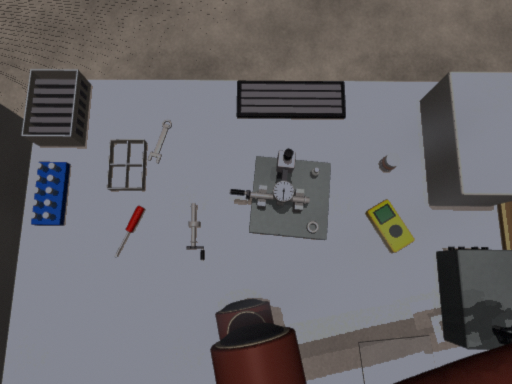

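View pics/side0.png

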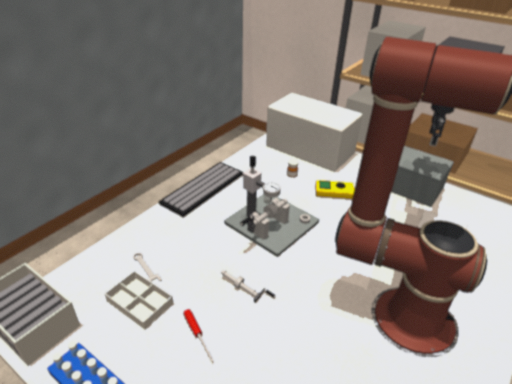

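The top view shows the fixture at about (290,197) with its dial at (284,190), knob at (289,154) and crank handle at (238,192). A smaller loose shaft, the look-alike, is at (195,225) with its black handle at (202,255). I choose the shaft seated in the fixture and check it in a close crop.

```bash
python3 - <<'E'
from h import *
a=cv2.imread("pics/top0.png");b=cv2.imread("pics/side0.png")
A=cv2.resize(a[135:245,225:340],(500,478),interpolation=3);B=cv2.resize(b[150:258,215:325],(300,295),interpolation=3)
c=np.zeros((478,800,3),np.uint8);c[:,:500]=A;c[:295,500:]=B;cv2.imwrite("pics/c0.png",c)
E
```

```text
(no output)
```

View pics/c0.png

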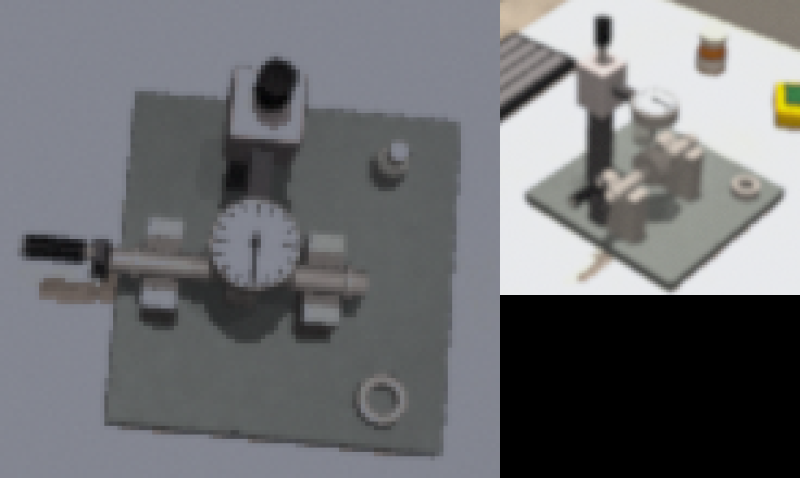

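```bash
cat >> h.py <<'E'
def blobs(mask,mn=15):
    n,l,s,c=cv2.connectedComponentsWithStats(mask.astype(np.uint8)); return [(np.round(c[i],1).tolist(),s[i].tolist()) for i in range(1,n) if s[i][4]>=mn]
def black(f,box,thr=45):
    x0,y0,x1,y1=box; m=np.zeros(f["frame"].shape[:2],bool); m[y0:y1,x0:x1]=f["frame"][y0:y1,x0:x1].max(2)<thr; return m
def tri(f,p,g,q):
    o,d=ray(f,p);o2,e=ray(g,q);d=d/np.linalg.norm(d);e=e/np.linalg.norm(e)
    s=np.linalg.lstsq(np.c_[d,-e],o2-o,rcond=None)[0];A=o+s[0]*d;B=o2+s[1]*e;return (A+B)/2,np.linalg.norm(A-B)
E
python3 - <<'E'
from h import *
import pickle
a=grab("side");b=grab("top");pickle.dump((a,b),open("f0.pkl","wb"))
cr=np.array([(135,92),(460,122),(440,455),(107,425)])/4.348+[225,135]-.4
W=np.array([onz(b,p,.02) for p in cr])[:,:2]
L=np.array([(140,85),(140,-155),(-105,-155),(-105,85)])/1e3
lc=L-L.mean(0);wc=W-W.mean(0)
U,S,V=np.linalg.svd(lc.T@wc);R=(U@V).T;o=W.mean(0)-R@L.mean(0)
print("yaw",np.degrees(np.arctan2(R[1,0],R[0,0])),"o",o,"res",(W-(L@R.T+o))*1e3)
print("top black",blobs(black(b,(225,135,340,245))))
print("side black",blobs(black(a,(215,150,325,258))))
d=[c for c in blobs(b["frame"].min(2)>150,60) if 225<c[0][0]<340]
print(d)
E
```

```text
yaw -4.807056365456685 o [ 0.52841144 -0.05802989] res [[-0.05763984 -0.40033612]
 [-0.76318749  0.52068188]
 [ 0.95067574  2.33169453]
 [-0.1298484  -2.45204029]]
top black [([287.7, 154.3], [284, 149, 9, 12, 77]), ([279.2, 173.8], [277, 168, 6, 12, 60]), ([237.1, 191.8], [231, 190, 13, 5, 53]), ([295.0, 209.1], [292, 202, 8, 11, 27]), ([261.1, 207.6], [258, 207, 7, 3, 15])]
side black [([252.2, 161.5], [251, 158, 4, 8, 26]), ([227.5, 182.3], [215, 173, 26, 20, 63]), ([247.3, 220.3], [243, 218, 9, 5, 23])]
[]
```

```bash
python3 - <<'E'
from h import *
import pickle
a,b=pickle.load(open("f0.pkl","rb"))
yaw=np.radians(-4.8);R=np.array([[np.cos(yaw),-np.sin(yaw)],[np.sin(yaw),np.cos(yaw)]]);o=np.array([.5284,-.058])
loc=lambda P:np.r_[R.T@(P[:2]-o),P[2]]*1e3
for n,p,q in(("knob",(288.4,153.9),(252.5,162)),("handle",(237.4,192),(247.3,220.3))):
    P,e=tri(b,p,a,q);print(n,P,loc(P),"gap mm",e*1e3)
# dial: white-ish centre from crop
g=cv2.cvtColor(b["frame"],cv2.COLOR_BGR2GRAY);x0,y0=265,172
m=(g[y0:210,x0:303]>135);print(blobs(m,30))
print("dial z.19",loc(onz(b,(225+255/4.348-.4,135+243/4.348-.4),.19)))
for z in (.24,.25,.257): print("knob",z,loc(onz(b,(288.2,154.2),z)))
# predicted
w=lambda l:np.r_[R@np.array(l[:2])+o,l[2]]
print("pred knob",proj(b,w((.085,0,.252))),proj(a,w((.085,0,.252))))
for z in(.05,.07,.085,.1,.12):
  print(z,loc(onz(b,(237.4,192),z)))
E
```

```text
knob [ 0.61681198 -0.06793593  0.23859478] [ 88.93332213  -2.50295858 238.59478302] gap mm 0.568762082153091
handle [0.53534236 0.06687114 0.12318317] [ -3.53093144 125.01412141 123.18316642] gap mm 3.2766748948298376
[]
dial z.19 [  0.83254989   0.33220368 190.        ]
knob 0.24 [ 87.8992125   -1.78782604 240.        ]
knob 0.25 [ 84.86046763  -1.0176373  250.        ]
knob 0.257 [ 82.73334622  -0.47850517 257.        ]
pred knob [[287.88583002 153.8917746 ]] [[252.91891608 159.17994884]]
0.05 [ 11.59419741 129.54177566  50.        ]
0.07 [  7.84877898 128.54266048  70.        ]
0.085 [  5.03971515 127.79332409  85.        ]
0.1 [  2.23065133 127.04398771 100.        ]
0.12 [ -1.5147671  126.04487253 120.        ]
```

Fixture origin comes out near (0.528, −0.058) with yaw −4.8°. The checks agree: the knob lands at local x 85 and z about 250, and the handle at local y 126 and z about 123, near the top of its circle. I'll go above the knob with the fingers shut.

Call:
play_rows([
  [[0,0,0.05,0,0,0,0],[0.01,0.01,0.05,0,0,8.3,0],[0.03,0.038,0,0,0,8.3,0],[0.03,0.038,0,0,0,8.3,0],[0.03,0.038,0,0,0,8.3,0],[0.03,0.038,0,0,0,8.3,0],[0.03,0.038,0,0,0,8.3,0],[0.03,0.038,0,0,0,8.3,0],[0.03,0.038,0,0,0,8.3,0],[0.03,0.038,0,0,0,0,0]],
])

```text
time: 1.2
tool_pos: [0.4522, -0.2761, 0.3294]
tool_rot: [0.0, 0.735, 0.678, 0.0]
contact_force: [0.5, -1.0, -0.8]
gripper_width: -0.002
grasp_force: 0.0
```

Call:
play_rows([
  [[0.03,0.038,0,0,0,0,0],[0.03,0.038,0,0,0,0,0],[0.03,0.038,0,0,0,0,0],[0.03,0.038,0,0,0,0,0],[0.03,0.038,0,0,0,0,0],[0.011,0.021,0,0,0,0,0],[0,0,0,0,0,0,0],[0,0,0,0,0,0,0]],
])

```text
time: 2.0
tool_pos: [0.6123, -0.0668, 0.329]
tool_rot: [-0.0, 0.736, 0.677, -0.0]
contact_force: [0.0, -0.6, -0.4]
gripper_width: 0.002
grasp_force: 0.0
```

Call:
play_rows([
  [[0.0,0,-0.025,0,0,0,0],[0,0.001,-0.02,0,0,0,0],[0,0,0,0,0,0,0],[0,0,0,0,0,0,0]],
])

```text
time: 2.4
tool_pos: [0.6119, -0.067, 0.2845]
tool_rot: [-0.0, 0.736, 0.677, -0.0]
contact_force: [-0.2, -0.5, 0.1]
gripper_width: 0.004
grasp_force: 0.0
```

```bash
cat > look.py <<'E'
from h import *
import sys,pickle
a=grab("side");b=grab("top");pickle.dump((a,b),open(f"f{sys.argv[1]}.pkl","wb"))
A=cv2.resize(b["frame"][120:250,210:350],(420,390),interpolation=3);B=cv2.resize(a["frame"][135:265,200:325],(375,390),interpolation=3)
cv2.imwrite(f"pics/l{sys.argv[1]}.png",np.hstack([A,B]))
E
python3 look.py 1
```

```text
(no output)
```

View pics/l1.png

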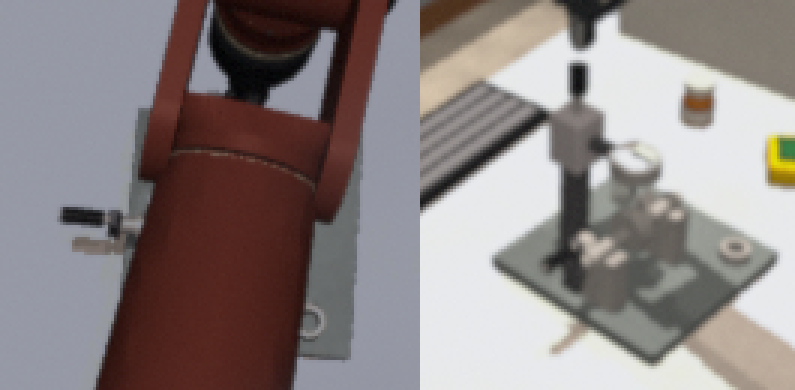

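The top view of the dial is hidden by the arm. The side view shows it, with the fingers right above the knob at crop (578,50). I'll descend to contact.

Call:
play_rows([
  [[0,0,-0.005,0,0,0,0],[0,0,-0.004,0,0,0,0],[0,0,-0.003,0,0,0,0],[0,0,-0.003,0,0,0,0],[0,0,-0.003,0,0,0,0],[0,0,-0.0,0,0,0,0]],
])

```text
time: 3.1
tool_pos: [0.6121, -0.0658, 0.2656]
tool_rot: [-0.001, 0.736, 0.677, -0.0]
contact_force: [0.0, 0.1, 0.1]
gripper_width: -0.001
grasp_force: 0.0
```

Call:
play_rows([
  [[0,0,-0.0025,0,0,0,0],[0,0,-0.0025,0,0,0,0],[0,0,-0.0025,0,0,0,0],[0,0,0,0,0,0,0]],
])

```text
time: 3.5
tool_pos: [0.6127, -0.0659, 0.26]
tool_rot: [0.0, 0.736, 0.677, 0.0]
contact_force: [-1.4, 0.7, 4.6]
gripper_width: 0.002
grasp_force: 2.1
```

Call:
play_rows([
  [[0,0,-0.003,0,0,0,0],[0,0,-0.003,0,0,0,0],[0,0,-0.003,0,0,0,0],[0,0,-0.003,0,0,0,0],[0,0,-0.003,0,0,0,0],[0,0,-0.002,0,0,0,0],[0,0,-0.002,0,0,0,0],[0,0,-0.002,0,0,0,0],[0,0,0,0,0,0,0]],
])

```text
time: 4.4
tool_pos: [0.6127, -0.0659, 0.2392]
tool_rot: [0.0, 0.736, 0.677, 0.0]
contact_force: [-2.8, 0.3, 5.2]
gripper_width: -0.002
grasp_force: 2.7
```

```bash
cat >> h.py <<'E'
yaw=np.radians(-4.8);RF=np.array([[np.cos(yaw),-np.sin(yaw)],[np.sin(yaw),np.cos(yaw)]]);OF=np.array([.5284,-.058])
w=lambda l:np.r_[RF@np.array(l[:2])+OF,l[2]]
def rectify(f,zd,n=200,half=.03,off=(0,0)):
    # dial rectified: fixture -x at left(!) : image right=+x, up=+y, as seen from above
    L=np.array([(-half,half),(half,half),(half,-half),(-half,-half)])
    p=np.float32([proj(f,w((x,y,zd)))[0]+off for x,y in L])
    H=cv2.getPerspectiveTransform(p,np.float32([(0,0),(n,0),(n,n),(0,n)]))
    return cv2.warpPerspective(f["frame"],H,(n,n),flags=cv2.INTER_CUBIC)
def needle(im):
    g=cv2.cvtColor(im,cv2.COLOR_BGR2GRAY).astype(float);n=g.shape[0];c=n/2
    th=np.radians(np.arange(0,360,3));sc=n/.06
    r=np.linspace(.005,.017,12)*sc
    # reading 0 = -x (left), clockwise
    x=c-np.cos(th)[:,None]*r;y=c-np.sin(th)[:,None]*r
    v=cv2.remap(g.astype(np.float32),x.astype(np.float32),y.astype(np.float32),1).mean(1)
    v=cv2.GaussianBlur(np.r_[v,v,v][:,None],(1,7),0)[120:240,0]
    return th,v
E
cat > nd.py <<'E'
from h import *
import sys,pickle
tag=sys.argv[1];zd=float(sys.argv[2]);cams=sys.argv[3].split(",")
F={c:grab(c) for c in cams};pickle.dump(F,open(f"n{tag}.pkl","wb"))
ims=[]
for c in cams:
    im=rectify(F[c],zd);ims.append(im);th,v=needle(im);i=v.argmin();print(c,"needle",round(th[i],2),"min",round(v[i]),"mean",round(v.mean()))
    print(np.round(v[::5]).astype(int))
cv2.imwrite(f"pics/n{tag}.png",np.hstack(ims))
E
python3 nd.py 1 0.163 side,top
```

```text
side needle 1.83 min 188 mean 215
[227 227 229 227 224 216 199 188 196 206 210 207 201 197 201 211 217 221
 223 225 228 229 229 229]
top needle 2.15 min 48 mean 49
[49 49 48 48 48 48 48 49 48 48 48 49 49 49 50 49 49 49 49 49 49 49 49 49]
```

```bash
python3 - <<'E'
from h import *
import pickle
F=pickle.load(open("n1.pkl","rb"));f=F["side"];a0,b0=pickle.load(open("f0.pkl","rb"))
p=proj(f,w((0,0,.164)))[0];print(p)
x,y=int(p[0]),int(p[1]);c=cv2.resize(f["frame"][y-16:y+16,x-16:x+16],(320,320),interpolation=3)
q=cv2.resize(rectify(f,.164),(320,320))
cv2.imwrite("pics/n1v.png",np.hstack([c,q]))
E
```

```text
[271.93800155 191.86836822]
```

View pics/n1v.png

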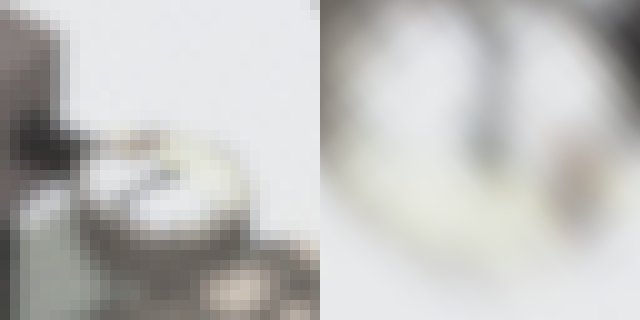

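Call:
play_rows([
  [[0,0,-0.0015,0,0,0,0],[0,0,-0.0015,0,0,0,0],[0,0,-0.0008,0,0,0,0],[0,0,0,0,0,0,0]],
])

```text
time: 4.9
tool_pos: [0.6127, -0.0659, 0.2358]
tool_rot: [0.001, 0.736, 0.677, 0.0]
contact_force: [-3.3, 0.2, 6.4]
gripper_width: -0.003
grasp_force: 3.2
```

```bash
sed -i 's/im=rectify(F\[c\],zd)/im=rectify(F[c],zd,off=(-1.2,.8) if c=="side" else (0,0))/' nd.py; python3 - <<'E'
from h import *
import pickle
th,v=needle(rectify(pickle.load(open("n1.pkl","rb"))["side"],.164,off=(-1.2,.8)));print(th[v.argmin()]);print(np.round(v[::5]))
E
python3 nd.py 2 0.160 side
```

```text
1.7802358370342162
[228. 229. 228. 228. 225. 214. 194. 187. 200. 213. 218. 218. 212. 205.
 200. 200. 202. 204. 209. 217. 222. 225. 226. 226.]
side needle 3.51 min 182 mean 217
[224 226 228 229 228 227 227 227 228 229 227 220 202 184 184 195 201 204
 209 215 219 221 222 223]
```

Call:
play_rows([
  [[0,0,0.015,0,0,0,0],[0,0,0.04,0,0,0,0],[-0.019,0.035,0.0,0,0,0,0.5],[-0.019,0.035,0,0,0,0,0.5],[-0.019,0.035,0,0,0,0,0.5],[-0.018,0.035,-0.04,0,0,0,0.5],[0,0,-0.04,0,0,0,0.5],[0,0,0,0,0,0,0.5]],
])

```text
time: 5.75
tool_pos: [0.5355, 0.0712, 0.2075]
tool_rot: [-0.004, 0.735, 0.678, -0.004]
contact_force: [-1.0, 0.3, -1.3]
gripper_width: 0.502
grasp_force: 0.0
```

```bash
python3 look.py 3;python3 nd.py 3 0.160 side,top
```

```text
side needle 3.46 min 199 mean 219
[225 227 228 229 228 227 227 228 228 228 227 220 207 199 202 205 205 207
 210 216 220 222 223 224]
top needle 3.09 min 95 mean 144
[140 146 149 150 151 151 150 151 151 149 141 113  97 129 145 150 151 151
 149 151 150 149 146 145]
```

View pics/l3.png

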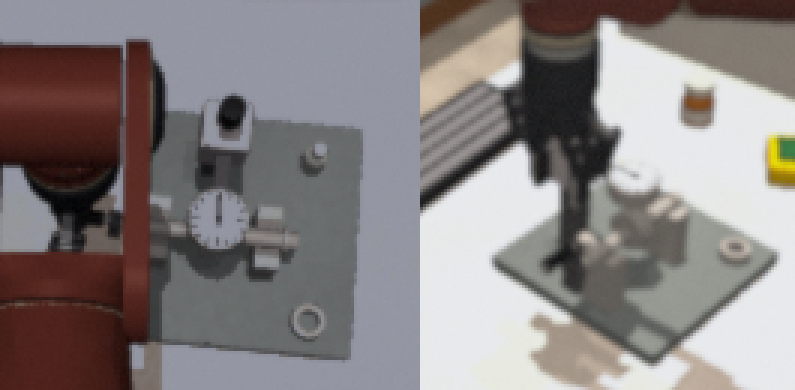

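Top view: the dial at crop (217,218) is clear, with the needle pointing to +x, reading 3.09, so half way round. The gripper is over the handle. I'll descend and close on it.

Call:
play_rows([
  [[0.001,0.001,-0.03,0,0,0,0.5],[0,0,-0.03,0,0,0,0.5],[0,0,-0.025,0,0,0,0.5],[0,0,-0.015,0,0,0,0.5],[0,0,0,0,0,0,0.5],[0,0,0,0,0,0,0.5]],
])

```text
time: 6.55
tool_pos: [0.5417, 0.071, 0.1153]
tool_rot: [0.001, 0.736, 0.677, 0.001]
contact_force: [0.2, 0.3, -1.0]
gripper_width: 0.5
grasp_force: 0.0
```

Call:
play_rows([
  [[0,0,-0.004,0,0,0,0.5],[0,0.0,-0.004,0,0,0,0.5],[0,0,0,0,0,0,0.5],[0,0,0,0,0,0,0.5]],
])

```text
time: 6.95
tool_pos: [0.5404, 0.0714, 0.1057]
tool_rot: [0.0, 0.736, 0.677, 0.0]
contact_force: [0.1, -0.7, -0.5]
gripper_width: 0.5
grasp_force: 0.0
```

```bash
python3 - <<'E'
from h import *
s=manip.state();print(s["tool_pos"],s["joint_vel"].round(3))
a=grab("side");P=s["tool_pos"]
print((RF.T@(P[:2]-OF))*1e3,proj(a,P),proj(a,w((-.002,.126,.123))))
p=proj(a,w((0,.126,.11)))[0].astype(int)
cv2.imwrite("pics/g4.png",cv2.resize(a["frame"][p[1]-40:p[1]+35,p[0]-45:p[0]+45],(720,600),interpolation=3));print(p)
E
```

```text
[0.5404491  0.07135498 0.10567671] [-0.    -0.     0.    -0.002 -0.003 -0.001]
[  1.18270089 129.90955954] [[244.54667053 224.50854738]] [[246.2144152  220.14180376]]
[245 223]
```

View pics/g4.png

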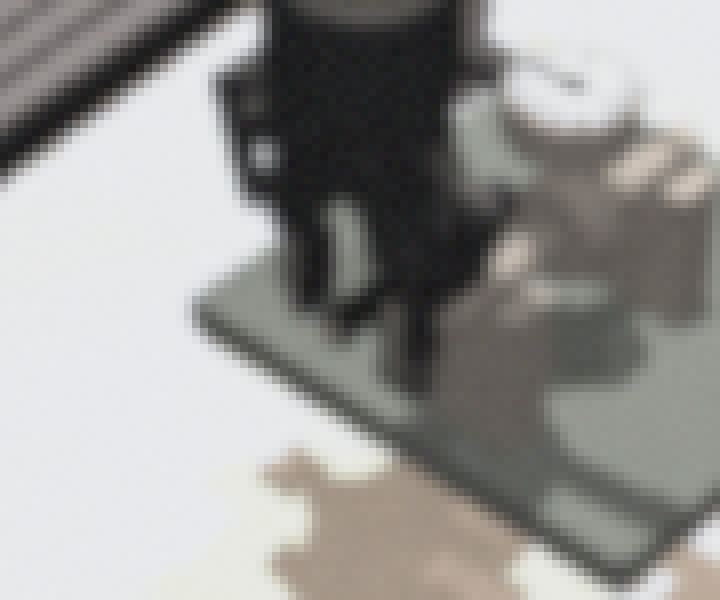

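The fingers straddle the black handle, whose end shows near crop (345,320). Closing.

Call:
play_rows([
  [[-0.002,0,0,0,0,0,0.3],[0,0,0,0,0,0,0.1],[0,0,0,0,0,0,0],[0,0,0,0,0,0,0],[0,0,0,0,0,0,0]],
])

```text
time: 7.5
tool_pos: [0.5384, 0.0714, 0.1057]
tool_rot: [-0.0, 0.736, 0.677, 0.0]
contact_force: [-0.4, 0.1, 1.8]
gripper_width: 0.163
grasp_force: 58.5
```

```bash
cat > st.py <<'E'
from h import *
import sys
s=manip.state();P=s["tool_pos"]
l=np.r_[(RF.T@(P[:2]-OF)),P[2]]*1e3;fc=np.r_[RF.T@s["contact_force"][:2],s["contact_force"][2]]
print("t",s["time"],"tcp loc",l.round(1),"F loc",fc.round(1),"w",round(s["gripper_width"],3))
f=grab("top");im=rectify(f,.160);th,v=needle(im);i=v.argmin()
k=np.arange(i-5,i+6)%120;wt=np.clip(np.median(v)-v[k],0,None);print("needle",round(th[i]+np.radians(3)*(wt@np.arange(-5,6))/wt.sum(),3),round(v[i]),round(np.median(v)))
E
python3 st.py
```

```text
t 7.5 tcp loc [ -0.8 129.8 105.7] F loc [-0.4  0.1  1.8] w 0.163
needle 3.085 93 146
```

Call:
play_rows([
  [[0,0,0,0,0,0,0.3],[0,0,0,0,0,0,0.3],[0,0.004,0.003,0,0,0,0.3],[0,0,0,0,0,0,0],[0,0,0,0,0,0,0],[0,0,0,0,0,0,0],[0,0,0,0,0,0,0]],
])

```text
time: 8.25
tool_pos: [0.5387, 0.0757, 0.109]
tool_rot: [-0.0, 0.736, 0.677, 0.001]
contact_force: [-0.7, 3.0, 3.3]
gripper_width: 0.166
grasp_force: 58.6
```

```bash
python3 st.py; python3 - <<'E'
import numpy as np
from h import *
# relative circle moves, start angle a0 (from up, towards +x), radius 38, step 10deg
a0=np.arcsin(0/38);r=.038
for d in (1,-1):
  for k in range(0,36):
    a=a0+d*np.radians(10*k);b=a0+d*np.radians(10*k+10)
    l=np.array([r*(np.sin(b)-np.sin(a)),0]);q=RF@l
    if k<36 and d==1:print(k*10+10,np.round(np.r_[q,r*(np.cos(b)-np.cos(a))],4).tolist())
E
```

```text
t 8.25 tcp loc [ -0.9 134.1 109. ] F loc [-0.9  2.9  3.3] w 0.166
needle 3.086 94 147
10 [0.0066, -0.0006, -0.0006]
20 [0.0064, -0.0005, -0.0017]
30 [0.006, -0.0005, -0.0028]
40 [0.0054, -0.0005, -0.0038]
50 [0.0047, -0.0004, -0.0047]
60 [0.0038, -0.0003, -0.0054]
70 [0.0028, -0.0002, -0.006]
80 [0.0017, -0.0001, -0.0064]
90 [0.0006, -0.0, -0.0066]
100 [-0.0006, 0.0, -0.0066]
110 [-0.0017, 0.0001, -0.0064]
120 [-0.0028, 0.0002, -0.006]
130 [-0.0038, 0.0003, -0.0054]
140 [-0.0047, 0.0004, -0.0047]
150 [-0.0054, 0.0005, -0.0038]
160 [-0.006, 0.0005, -0.0028]
170 [-0.0064, 0.0005, -0.0017]
180 [-0.0066, 0.0006, -0.0006]
190 [-0.0066, 0.0006, 0.0006]
200 [-0.0064, 0.0005, 0.0017]
210 [-0.006, 0.0005, 0.0028]
220 [-0.0054, 0.0005, 0.0038]
230 [-0.0047, 0.0004, 0.0047]
240 [-0.0038, 0.0003, 0.0054]
250 [-0.0028, 0.0002, 0.006]
260 [-0.0017, 0.0001, 0.0064]
270 [-0.0006, 0.0, 0.0066]
280 [0.0006, -0.0, 0.0066]
290 [0.0017, -0.0001, 0.0064]
300 [0.0028, -0.0002, 0.006]
310 [0.0038, -0.0003, 0.0054]
320 [0.0047, -0.0004, 0.0047]
330 [0.0054, -0.0005, 0.0038]
340 [0.006, -0.0005, 0.0028]
350 [0.0064, -0.0005, 0.0017]
360 [0.0066, -0.0006, 0.0006]
```

Call:
play_rows([
  [[0.0066,-0.0006,-0.0006,0,0,0,0],[0.0064,-0.0005,-0.0017,0,0,0,0],[0.006,-0.0005,-0.0028,0,0,0,0],[0,0,0,0,0,0,0],[0,0,0,0,0,0,0]],
])

```text
time: 8.8
tool_pos: [0.559, 0.0733, 0.1045]
tool_rot: [0.002, 0.736, 0.677, 0.001]
contact_force: [5.0, -0.0, 5.1]
gripper_width: 0.158
grasp_force: 58.8
```

```bash
python3 st.py
```

```text
t 8.8 tcp loc [ 19.5 133.4 104.5] F loc [5.  0.4 5.1] w 0.158
needle 2.974 89 147
```

Call:
play_rows([
  [[0.0062,-0.0005,-0.003,0,0,0,0],[0.0052,-0.0004,-0.004,0,0,0,0],[0.0044,-0.0003,-0.005,0,0,0,0],[0,0,0,0,0,0,0],[0,0,0,0,0,0,0]],
])

```text
time: 9.35
tool_pos: [0.5734, 0.0723, 0.0908]
tool_rot: [0.0, 0.736, 0.677, -0.0]
contact_force: [3.7, -0.7, 1.4]
gripper_width: 0.163
grasp_force: 58.6
```

```bash
python3 st.py
```

```text
t 9.35 tcp loc [ 34.  133.6  90.8] F loc [ 3.7 -0.3  1.4] w 0.163
needle 2.609 93 148
```

Call:
play_rows([
  [[0.0028,-0.0002,-0.006,0,0,0,0],[0.0017,-0.0001,-0.0064,0,0,0,0],[0.0006,0,-0.0066,0,0,0,0],[-0.0006,0,-0.0066,0,0,0,0],[-0.0017,0.0001,-0.0064,0,0,0,0],[-0.0028,0.0002,-0.006,0,0,0,0],[0,0,0,0,0,0,0],[0,0,0,0,0,0,0]],
])

```text
time: 10.2
tool_pos: [0.5713, 0.0728, 0.0517]
tool_rot: [-0.002, 0.736, 0.677, -0.002]
contact_force: [1.5, -0.2, -2.8]
gripper_width: 0.159
grasp_force: 58.5
```

```bash
python3 st.py
```

```text
t 10.2 tcp loc [ 31.8 133.9  51.7] F loc [ 1.5 -0.1 -2.8] w 0.159
needle 1.578 87 145
```

Call:
play_rows([
  [[0,0,-0.001,0,0,0,0],[0,0,-0.001,0,0,0,0],[0,0,0,0,0,0,0]],
])

```text
time: 10.55
tool_pos: [0.5731, 0.0724, 0.0514]
tool_rot: [-0.0, 0.736, 0.677, -0.0]
contact_force: [1.6, -1.4, -1.7]
gripper_width: 0.165
grasp_force: 58.6
```

```bash
python3 st.py
```

```text
t 10.55 tcp loc [ 33.6 133.6  51.4] F loc [ 1.7 -1.3 -1.7] w 0.165
needle 1.42 88 146
```

Call:
play_rows([
  [[-0.0038,0.0003,-0.0064,0,0,0,0],[-0.0047,0.0004,-0.0047,0,0,0,0],[-0.0054,0.0005,-0.0038,0,0,0,0],[0,0,0,0,0,0,0]],
])

```text
time: 11.0
tool_pos: [0.5578, 0.0739, 0.0362]
tool_rot: [-0.001, 0.736, 0.677, -0.001]
contact_force: [-4.2, -0.8, 4.4]
gripper_width: 0.163
grasp_force: 59.3
```

```bash
python3 st.py
```

```text
t 11.0 tcp loc [ 18.3 133.9  36.2] F loc [-4.2 -1.1  4.4] w 0.163
needle 1.012 90 145
```

Call:
play_rows([
  [[-0.006,0.0005,-0.0026,0,0,0,0],[-0.0064,0.0005,-0.0014,0,0,0,0],[-0.0066,0.0006,-0.0004,0,0,0,0],[0,0,0,0,0,0,0]],
])

```text
time: 11.45
tool_pos: [0.5401, 0.0755, 0.0327]
tool_rot: [0.0, 0.736, 0.677, 0.0]
contact_force: [-1.6, 0.2, 6.8]
gripper_width: 0.16
grasp_force: 59.4
```

```bash
python3 st.py
```

```text
t 11.45 tcp loc [  0.5 134.1  32.7] F loc [-1.6  0.   6.8] w 0.16
needle 0.852 96 144
```

Call:
play_rows([
  [[-0.0066,0.0006,0.0006,0,0,0,0],[-0.0064,0.0005,0.0016,0,0,0,0],[-0.006,0.0005,0.0027,0,0,0,0],[0,0,0,0,0,0,0]],
])

```text
time: 11.9
tool_pos: [0.5213, 0.077, 0.038]
tool_rot: [0.001, 0.736, 0.677, 0.001]
contact_force: [3.0, -0.2, 5.7]
gripper_width: 0.164
grasp_force: 59.3
```

```bash
python3 st.py
```

```text
t 11.9 tcp loc [-18.4 133.9  38. ] F loc [3.  0.1 5.7] w 0.164
needle 1.102 88 143
```

Low spot passed: the needle went 1.01, 0.85, then 1.10. I'll continue up the −x side.

Call:
play_rows([
  [[-0.0054,0.0005,0.0038,0,0,0,0],[-0.0047,0.0004,0.0047,0,0,0,0],[-0.0038,0.0003,0.0054,0,0,0,0],[-0.0028,0.0002,0.006,0,0,0,0],[0,0,0,0,0,0,0]],
])

```text
time: 12.45
tool_pos: [0.505, 0.0784, 0.0579]
tool_rot: [0.001, 0.736, 0.677, 0.001]
contact_force: [6.2, 0.4, 1.9]
gripper_width: 0.162
grasp_force: 59.0
```

```bash
python3 st.py
```

```text
t 12.45 tcp loc [-34.7 134.   57.9] F loc [6.1 0.9 1.9] w 0.162
needle 1.67 89 142
```

Call:
play_rows([
  [[-0.001,0.0001,0.0062,0,0,0,0],[0,0,0.0064,0,0,0,0],[0.0009,0,0.0064,0,0,0,0],[0.002,-0.0001,0.0062,0,0,0,0],[0,0,0,0,0,0,0]],
])

```text
time: 13.0
tool_pos: [0.5052, 0.0784, 0.0819]
tool_rot: [-0.001, 0.736, 0.677, -0.001]
contact_force: [-2.0, 0.2, 1.3]
gripper_width: 0.165
grasp_force: 59.1
```

```bash
python3 st.py
```

```text
t 13.0 tcp loc [-34.6 134.   81.9] F loc [-2.   0.   1.3] w 0.165
needle 2.249 94 144
```

Call:
play_rows([
  [[0.0024,-0.0002,0.006,0,0,0,0],[0.0034,-0.0003,0.0055,0,0,0,0],[0.0044,-0.0004,0.0048,0,0,0,0],[0.0052,-0.0004,0.004,0,0,0,0],[0,0,0,0,0,0,0]],
])

```text
time: 13.55
tool_pos: [0.5236, 0.0769, 0.1043]
tool_rot: [0.001, 0.736, 0.677, 0.001]
contact_force: [-2.0, -0.1, 4.8]
gripper_width: 0.16
grasp_force: 59.5
```

```bash
python3 st.py
```

```text
t 13.55 tcp loc [-16.1 134.1 104.3] F loc [-2.  -0.3  4.8] w 0.16
needle 2.92 84 146
```

```bash
python3 - <<'E'
import numpy as np
from scipy.optimize import least_squares as ls
D=np.array([(-.9,109,3.086),(19.5,104.5,2.974),(34,90.8,2.609),(33.6,51.4,1.42),(18.3,36.2,1.012),(.5,32.7,.852),(-18.4,38,1.102),(-34.7,57.9,1.67),(-34.6,81.9,2.249),(-16.1,104.3,2.92)])
s=ls(lambda p:np.hypot(D[:,0]-p[0],D[:,1]-p[1])-38,[1,71]);print(s.x,s.fun.round(2))
al=np.arctan2(D[:,0]-s.x[0],D[:,1]-s.x[1])
for fixed in(1,0):
  q=ls(lambda p:p[0]+(1.18 if fixed else p[2])*np.cos(al-p[1])-D[:,2],[2,0,1.18]);print(q.x,np.degrees(q.x[1]),q.fun.round(3))
print(np.degrees(al).round(1))
E
```

```text
[ 1.42788618 70.73234391] [ 0.34  0.3   0.26 -0.47  0.43  0.04  0.27  0.34 -0.28 -0.13]
[1.9918269  0.01209225 1.18      ] 0.6928347445192238 [ 0.083  0.065  0.014 -0.024 -0.074 -0.04  -0.127 -0.087  0.079  0.111]
[1.991668   0.01278673 1.09008063] 0.7326258745459403 [-0.007 -0.015 -0.034  0.022  0.006  0.05  -0.05  -0.056  0.052  0.031]
[  -3.5   28.2   58.4  121.   154.  -178.6 -148.8 -109.6  -72.8  -27.6]
```

Call:
play_rows([
  [[0.0059,-0.0005,0.0025,0,0,0,0],[0.0063,-0.0005,0.0014,0,0,0,0],[0.0064,-0.0005,0.0004,0,0,0,0],[0,0,0,0,0,0,0],[0,0,0,0,0,0,0]],
])

```text
time: 14.1
tool_pos: [0.543, 0.0752, 0.1088]
tool_rot: [0.002, 0.736, 0.677, 0.002]
contact_force: [0.7, -1.1, 4.5]
gripper_width: 0.164
grasp_force: 59.5
```

```bash
python3 st.py
```

```text
t 14.1 tcp loc [  3.4 134.  108.8] F loc [ 0.8 -1.1  4.5] w 0.164
needle 3.086 94 147
```

Call:
play_rows([
  [[0,0,0,0,0,0,0.5],[0,0,0,0,0,0,0.5],[0,0,0,0,0,0,0.5],[0,0,0.01,0,0,0,0.5],[0,0,0.03,0,0,0,0.5],[0,0,0.04,0,0,0,0.5],[0,0,0.04,0,0,0,0.5],[0,0,0.02,0,0,0,0.5],[-0.0,0.03,0,0,0,0,0.5],[0,0.03,0,0,0,0,0.5]],
])

```text
time: 15.15
tool_pos: [0.5413, 0.1358, 0.249]
tool_rot: [0.001, 0.736, 0.676, 0.001]
contact_force: [0.2, 0.4, 0.2]
gripper_width: 0.502
grasp_force: 0.0
```

Call:
play_rows([
  [[0,0.045,0,0,0,0,0.5],[0,0.045,0,0,0,0,0.5],[-0.02,0.04,0,0,0,0,0.5],[0,0,0,0,0,0,0.5],[0,0,0,0,0,0,0.5]],
])

```text
time: 15.65
tool_pos: [0.5201, 0.2662, 0.2471]
tool_rot: [0.0, 0.735, 0.678, 0.0]
contact_force: [-0.5, -0.7, 0.2]
gripper_width: 0.503
grasp_force: 0.0
```

```bash
python3 st.py; python3 look.py 9; python3 - <<'E'
from h import *
import pickle
a,b=pickle.load(open("f9.pkl","rb"))
for B in blobs(black(b,(215,170,262,215)),10):print(B,(RF.T@(onz(b,B[0],.1229)[:2]-OF))*1e3)
E
```

```text
t 15.65 tcp loc [-35.4 322.4 247.1] F loc [-0.4 -0.8  0.2] w 0.503
needle 3.085 99 154
([237.3, 190.1], [231, 188, 13, 5, 47]) [  3.43074006 126.7312593 ]
```

View pics/l9.png

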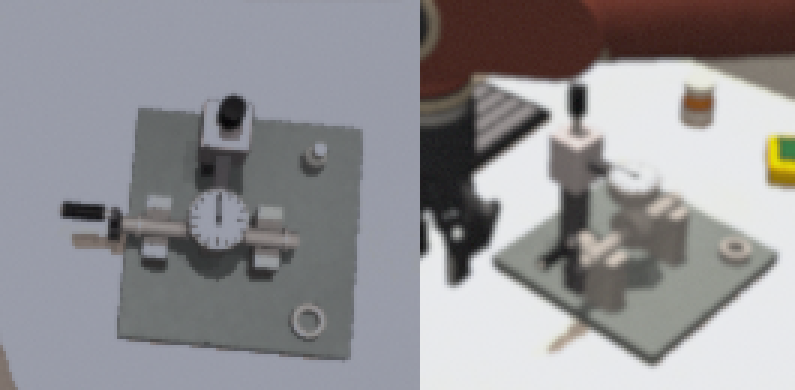

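The gripper is clear. The shaft is seated, the handle is up at crop (82,210), the needle at (217,210) reads 3.09 and the bystanders are untouched. Handing in.

```bash
python3 -c "
from plant import manip
print(manip.job_done())"
```

```text
the job is handed in; nothing more can be done
None
```

I handed the job in at about 16 s: the indicator was lowered to half a turn (needle 3.09), the lowest spot was passed (0.85), and the collar was left within a few degrees of its highest spot (3.09), shaft resting in the V-blocks and everything released; the needle hinted at one slight lift (under 0.5 mm) part-way round, corrected at once.

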